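# Pack down the telescopic work support

## Robot

A 6-joint arm with a two-finger parallel gripper is mounted at the origin on the work surface. World frame = base frame: x ahead of the robot, y to its left, z up, the work surface at z = 0. Lengths are in m, angles in rad, forces in N, time in s.
With the tool pointing down it reaches from about 0.325 to 0.9 m from the base axis. Payload 6.1 kg.
Tool frame: the origin (TCP) lies midway between the tips of the shut fingers; the grasp point (between the pads) lies robot.grip_depth behind it (robot.grip_depth is the distance from the TCP to the grasp point, in m); z points along the fingers, y is the direction in which the jaws open and shut (so a half turn about z gives the same grasp; the last joint's range is limited). The gripper opens to 87 mm and grips with 3 to 60 N. Pads are 19 mm wide; open, the fingers measure 117 mm over their backs; the gripper's body (75 mm by 190 mm) begins 51 mm behind the grasp point.
Start: joints at [-1.435, 0.22, 1.526, -0, 1.395, -0.126], TCP at [0.162, -0.604, 0.2] pointing down, gripper open.
Joint ranges: [-2.98, 2.98], [-0.91, 2.08], [0.09, 2.57], [-1.24, 4.39], [0.2, 2.65], [-2.68, 2.68]. Speed limits (rad/s): [2.57, 2.57, 3.01, 3.14, 3.14, 3.14].

## Interface

Orientations are given as a rotation vector (axis times angle).
In Python, from cell import robot gives the robot as it stands. The module is installed in compiled form; this text tells all that it offers.
- The arm moves only by the tool move_arm, never from a script. Its arguments are lists of equal length, an entry for each row: "delta_pos": the shift along the tool's x, y, z as a fraction of full scale, a list of three; "angular": the turn, a rotation vector about the tool's x, y, z as a fraction of full scale, a list of three. A call has 1 to 10 rows; each row is the pose to reach, as a shift and turn from the pose commanded when the call began, along the tool's axes at that moment; what a row does not reach only later rows make up. Full scale, the value 1, is 0.2 m for a shift and 90 degrees for a turn. A row lasts 1/8 s, in which the tool goes at most 62.5 mm and 10.7 degrees, less where a joint would pass 70% of its speed; a pose out of reach is approached as far as the arm can. A call with a number of a shift or a turn outside -1 to 1 is refused whole. A call with a gripper value outside its range is refused whole. "gripper" is the finger opening in mm, from 0 to 87, set as the call begins (left out, the last holds). The fingers move at their own pace and stop on an object; the grip force is fixed at half the most. Time passes only in rows, so rows that repeat a pose let the fingers close. It gives the time, the measured TCP pose, the force and the opening at its end, in the units of the state.
- robot.sense(): the state, without advancing time (a new reading comes with each control period).
- robot.camera(name): name is "side" or "top"; returns (picture, depth): 480x640x3 uint8, red, green, blue; 480x640 float32, m along the optical axis (not along the pixel's ray), 0 where there is no reading.
- robot.camera_model(name): a dict with "fovy" (degrees; the focal length in pixels is half the picture's height over the tangent of half this angle, whatever the lens; pixels are square), "cx", "cy" (the principal point, pixels), "view" (4x4, takes a point from world to camera coordinates). Camera axes: x right, y up, looking along -z (the intrinsics and any distortion apply to the point x, -y, -z); pixel columns grow to the right and rows downward; lengths in m; the calibration is good to about 2 mm. A picture is of the moment at which its call begins. camera_model takes no time and is no camera call.
- robot.job_done(): hands the job in, once; it reports no verdict.
Trained networks look in the newest picture that a camera, given by its name, has taken for a name from the list of things; names that differ only in an ending like _2 or _b are one class to them, and where a whole thing is asked for, a point or a joint stands for the part that bears it (a point fixed in the world has none). Each returns a list of dicts, best first, with "p" (0 to 1); they miss things now and then, are a little off and sometimes report something else, mostly with a low value. They report only what shows in the picture. A call takes as long as a camera call.
- robot.spot_in(camera, target): "box" ([centre column, centre row, width, height] in pixels, round what is visible of it).
The state is a dict: "time_s": time; "joints": joint angles; "dq": joint speeds; "joint_efforts": joint torques, N m; "eef_pos": TCP position; "tool_rot": TCP orientation; "force": force on the tool from outside, world axes, zero at the start; "moment": the same for the moment, N m; "width": finger opening in m.
Only numpy, scipy, OpenCV 4.12 (cv2) and the standard library are available. Lean on these libraries where they do the work, as an engineer would, in place of code of your own. Each camera call takes 0.05 s, during which the arm holds its last target. There are 200 camera calls.

## Task

Pack down the telescopic work support on the bench, innermost tube first: with light pressure turn the crossbar to find the hidden slot and push the thin tube fully home while the middle tube still stands up. Then turn the crossbar back over the sprung clip and push the middle tube fully home too, so that the steel tongue under the crossbar is pressed into the clip, and let go. Leave the tools and the offcut lying nearby alone.

Things in the scene. Friction and masses are not known exactly. Their poses are not given: they have to be found in the camera images.
- stand: Fixed part of the work support, screwed down: plywood base (120 mm in x, 215 mm in y, 18 mm thick), upright grey outer tube (68 mm diameter, top at 105 mm) and a plywood post with a sprung steel clip on top. Origin on the bench at the foot of the tube axis; z up along the axis; y points level from the axis to the clip, 62 mm out.
- bar_centre (a point): Centre of the wooden crossbar on the tube axis, half-way up the bar (26 mm wide, 26 mm high, 150 mm long, on top of the inner tube). Axes: y along the bar to the end with the tongue (80 mm that way, 70 mm the other), z up. 285 mm above the bench when extended; the inner tube home lowers it by 55 mm, the middle one by 60 mm more: packed down it is at 170 mm.
- flange (a point): Centre of the underside of the inner tube's stop flange (36 mm wide, 6 mm high, top 22 mm below the bar's underside; bare 25 mm tube between). The bar and inner tube turn about the tube axis, from -0.6 to 1.5 rad of the clip direction, anticlockwise from above positive; they start from -0.35 to 0.2 rad. The flange rests on the black collar when the inner tube is home.
- inner_tube (a joint): How far the inner tube has been pushed into the middle tube, m: 0 extended (start), 0.055 fully home. Sliding takes about 2 N and it stays where it is left. At first a key on it, hidden in the black collar, stops it after about 2 mm on a sprung ring (2 N per mm, gives up to 6 mm). Once it is more than 0.018 in, the bar turns freely again.
- collar (a point): Centre of the top of the middle tube's black collar (72 mm diameter, 24 mm high). The sprung ring hidden in it has one slot, at an unseen bar direction that differs each time, from 0.45 to 1.05 rad anticlockwise (from above) of the clip direction. With the bar within about 0.15 rad of it, the key drops past the ring, the resistance vanishes and the inner tube runs freely.
- mid_tube (a joint): How far the middle tube (60 mm diameter) has been pushed into the outer tube, m: 0 extended, 0.060 fully home (collar on the outer tube); starts 0 to 0.012 in. Stiff: slides when the crossbar is pressed with about 14 N, stays where it is left. It must not go beyond 0.026 before the inner tube is home.
- tongue_tip (a point): Middle of the lower edge of the thin steel tongue hanging from the crossbar near one end, 62 mm from the tube axis: a plate 3.5 mm thick, 24 mm along the bar, reaching 40 mm below the bar's underside. Axes as bar_centre.
- clip (a point): Point between the noses of the sprung clip, 62 mm from the tube axis, 130 mm above the bench. Its two steel jaws have flared lips, up to 144 mm above the bench, that guide a tongue up to 7 mm off sideways; they part along the stand's x as the tongue is pressed down between them (up to about 8 N more). With all home the tongue's edge is 12 mm below this point.
- screwdriver: Bystander: a screwdriver with a yellow handle lying on the bench. Origin under it.
- clamp_mid (a point): Bystander: a steel locking C-clamp lying on the bench. Point on its frame.
- offcut_mid (a point): Bystander: a stepped plywood offcut, 150 by 60 mm. Point near its middle.
- hammer: Bystander: a hammer lying on the bench. Origin under it.

How it is judged:
On the way:
1. the inner tube is fully home while the middle tube still stands up (value of joint inner_tube above 0.052 m and value of joint mid_tube below 0.028 m), for 0.2 s.
At the end, for the whole second after the job is handed in: Both tubes are home to within 3 mm, the tongue is between the clip's jaws (within 4 mm sideways, lower edge at least 6 mm below the noses), nothing is moving (value of joint inner_tube above 0.052 m and value of joint mid_tube above 0.057 m and x of tongue_tip in the frame of clip between -0.004 and 0.004 m and z of tongue_tip in the frame of clip below -0.006 m and horizontal distance between tongue_tip and clip below 0.008 m and not (velocity of joint inner_tube above 0.01 m/s) and not (velocity of joint mid_tube above 0.01 m/s)); the robot touches nothing.
It fails at once if the middle tube is pushed beyond 0.026 m before the inner tube is home, or the inner tube is drawn out again afterwards (value of joint mid_tube above 0.027 m and value of joint inner_tube below 0.043 m).
It fails at once if a bystander is moved by more than 30 mm (distance of any of screwdriver, clamp_mid, offcut_mid, hammer from where it was at the start of the episode above 0.03 m).
It also fails if it takes over 64 s, if anything falls off the work surface, if the arm or the gripper's body presses on something with over 40 N, if the wrist force passes 120 N, or if a joint passes its speed limit or range.

## Working session

There is one attempt and no reset: what is moved stays moved. The work goes in short steps, Python scripts to look and compute and a tool call to move; the robot and the scene stay as the last step left them, time stands still between calls to the robot, and variables do not carry over. Pictures are saved under pics/ and viewed, about 8 in all and at most 12, crops included, and the job is handed in when it is done.

Besides the shell and the picture viewer there is one more tool, called after "Emit:" as a command line: name --argument value ..., lists and objects as JSON in quotes. move_arm: Moves the arm, as the interface text tells. Shift numbers are shares of 0.2 m and turn numbers shares of 90 degrees, none past 1 either way. Its arguments: {"type":"object","properties":{"delta_pos":{"type":"array","items":{"type":"array","items":{"type":"number","minimum":-1,"maximum":1}}},"angular":{"type":"array","items":{"type":"array","items":{"type":"number","minimum":-1,"maximum":1}}},"gripper":{"type":"number"}},"required":["delta_pos","angular"]}

```bash
mkdir -p pics; cat > h.py <<'E'
from cell import robot
import numpy as np, cv2
from scipy.spatial.transform import Rotation as R
def cloud(name, save=None):
    im,d=robot.camera(name); m=robot.camera_model(name)
    f=240/np.tan(np.radians(m["fovy"])/2)
    v,u=np.mgrid[0:480,0:640]
    P=np.stack([(u-m["cx"])/f*d,-(v-m["cy"])/f*d,-d,np.ones_like(d)],-1)@np.linalg.inv(np.array(m["view"])).T
    P=P[...,:3]; P[d<=0]=np.nan
    if save: cv2.imwrite("pics/"+save,im[...,::-1])
    return im,P
E
python3 - <<'E'
from h import *
for c in("side","top"):
    im,P=cloud(c,c+"0.png"); print({k:v for k,v in robot.camera_model(c).items()})
    for t in("stand","bar_centre","collar","clip","tongue_tip","flange"):
        for r in robot.spot_in(c,t)[:2]:
            b=r["box"]; u,v=int(b[0]),int(b[1]); print(c,t,round(r["p"],2),np.round(b),np.round(P[min(v,479),min(u,639)],3))
print(robot.sense(),robot.grip_depth)
E
python3 -c "
import cv2,numpy as np
a=cv2.imread('pics/side0.png');b=cv2.imread('pics/top0.png')
cv2.imwrite('pics/both0.png',cv2.resize(np.vstack([a,b]),(400*1,600)))"
```

```text
{'fovy': 52.85332164834725, 'cx': 319.525734355191, 'cy': 234.3111195474069, 'view': array([[-0.81104291, -0.58479399, -0.01501293,  0.40900379],
       [ 0.40213015, -0.57598014,  0.71171498, -0.33694456],
       [-0.42485379,  0.57119424,  0.7023079 , -0.81269607],
       [ 0.        ,  0.        ,  0.        ,  1.        ]])}
side stand 0.91 [308. 259.  67. 185.] [0.503 0.037 0.157]
side bar_centre 0.7 [306. 209.  31.  82.] [0.499 0.041 0.286]
side collar 0.68 [310. 222.  40. 108.] [0.511 0.014 0.229]
side collar 0.37 [357. 207.  81.  35.] [ 0.592 -0.284  0.006]
side clip 0.8 [307. 259.  66. 179.] [0.509 0.033 0.147]
side tongue_tip 0.75 [304. 210.  31.  79.] [0.5   0.046 0.287]
side flange 0.76 [304. 206.  32.  79.] [0.503 0.039 0.287]
{'fovy': 54.91018618952351, 'cx': 315.62919535723574, 'cy': 241.2982329078734, 'view': array([[-0.02333079, -0.99954142,  0.01930338,  0.01359903],
       [ 0.99207771, -0.02076383,  0.12389785, -0.53432685],
       [-0.12344022,  0.02204108,  0.9921072 , -0.97875392],
       [ 0.        ,  0.        ,  0.        ,  1.        ]])}
top stand 0.82 [3
[... 405 characters left out ...]
61 [305. 252. 108. 100.] [0.496 0.025 0.181]
{'time_s': 0.7, 'joints': array([-1.43510590e+00,  2.20359400e-01,  1.52648356e+00,  3.22774632e-05,
        1.39468501e+00, -1.26096504e-01]), 'dq': array([-0.00042319, -0.00148028,  0.00160098, -0.00027226, -0.00026629,
        0.00020338]), 'joint_efforts': array([-9.35725984e-05, -4.94402111e+01, -3.87623441e+01,  7.00224889e-02,
        4.66663402e-02, -9.10616137e-06]), 'eef_pos': array([ 0.16176573, -0.60371511,  0.20037153]), 'tool_rot': array([3.11465562e+00, 4.10023506e-01, 5.04031811e-05]), 'force': array([ 0.24248455,  0.08711169, -0.39076179]), 'moment': array([0.03154671, 0.00017094, 0.00627371]), 'width': 0.08714965790691168} 0.0187
```

View pics/side0.png

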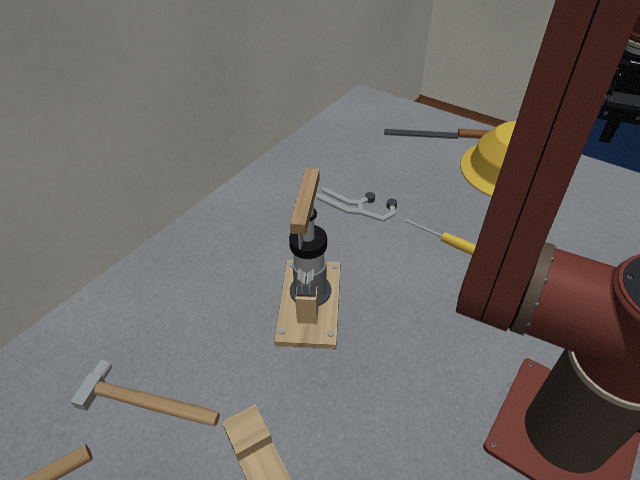

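View pics/top0.png

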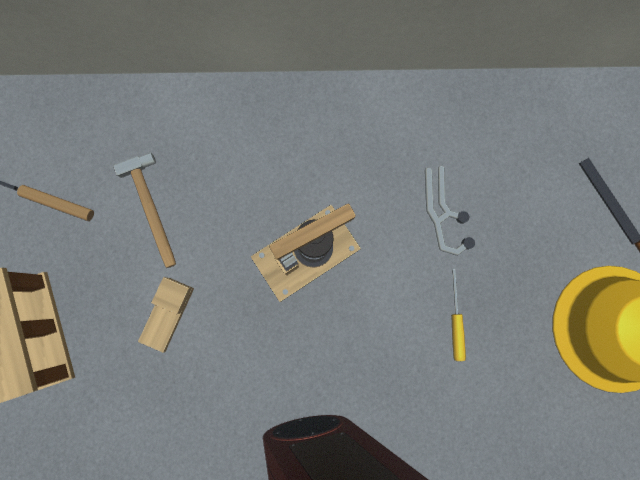

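The side view shows the stand at about (308,260), with the bar on top at (306,205) and the clip post facing the camera. In the top view the clip is at (288,262), lower left of the tube axis at about (315,243). The bar runs from (272,250) to (354,212). Next I fit the geometry from depth.

```bash
cat >> h.py <<'E'
def fitbar(save=None,zr=(0.27,0.31),near=(0.5,0.02),rad=0.13):
    out={}
    for c in("side","top"):
        im,P=cloud(c,save and c+save)
        Q=P.reshape(-1,3); C=im.reshape(-1,3).astype(int)
        ok=np.isfinite(Q).all(1)&(np.hypot(Q[:,0]-near[0],Q[:,1]-near[1])<rad)
        out[c]=(Q[ok],C[ok])
    return out
def rect(Q):
    (c,s,a)=cv2.minAreaRect((Q[:,:2]*1000).astype(np.float32)); 
    a=np.radians(a)
    e=np.array([np.cos(a),np.sin(a)])
    if s[0]<s[1]: e=np.array([-e[1],e[0]])
    if e[1]<0:e=-e
    return np.array(c)/1000,np.sort(s),e,np.arctan2(e[1],e[0])
E
python3 - <<'E'
from h import *
o=fitbar()
for c,(Q,C) in o.items():
    z=Q[:,2]; h,e=np.histogram(z,bins=np.arange(0,0.32,0.01)); print(c,dict(zip(np.round(e[:-1],2).tolist(),h.tolist())))
    top=Q[z>np.percentile(z[z>.27],50)-.006]
    print("bar",len(top),np.median(top[:,2]),rect(top))
    w=(C[:,0]-C[:,2]>25)&(z>.008)&(z<.03); print("base",w.sum(),np.median(z[w]),rect(Q[w]))
    dark=(C.max(1)<60)&(z>.17)&(z<.25); print("collar",dark.sum(),Q[dark].min(0),Q[dark].max(0),np.median(Q[dark],0), np.percentile(z[dark],[5,95]))
    grey=(abs(C[:,0]-C[:,2])<15)&(z>.10)&(z<.15); print("clipish",grey.sum(),Q[grey].mean(0))
E
```

```text
side {0.0: 1134, 0.01: 2863, 0.02: 326, 0.03: 101, 0.04: 102, 0.05: 97, 0.06: 108, 0.07: 117, 0.08: 133, 0.09: 199, 0.1: 323, 0.11: 96, 0.12: 133, 0.13: 224, 0.14: 128, 0.15: 71, 0.16: 128, 0.17: 577, 0.18: 49, 0.19: 37, 0.2: 28, 0.21: 25, 0.22: 30, 0.23: 68, 0.24: 31, 0.25: 14, 0.26: 94, 0.27: 138, 0.28: 905, 0.29: 0, 0.3: 0}
bar 905 0.28625370877497724 (array([0.52052429, 0.01244598]), array([ 26.24359512, 151.45848083]), array([-0.45531899,  0.89032837]), np.float64(2.0435267947808917))
base 2906 0.016583269803249034 (array([0.51248425, 0.02496205]), array([120.23331451, 218.47975159]), array([-0.52870125,  0.84880798]), np.float64(2.1278660771579614))
collar 613 [ 0.48666893 -0.02743638  0.17000917] [0.55719325 0.06720975 0.23999706] [0.50924372 0.01762058 0.17732951] [0.17235899 0.23719862]
clipish 879 [0.49918486 0.04267692 0.12182898]
top {0.0: 2250, 0.01: 2399, 0.02: 543, 0.03: 14, 0.04: 14, 0.05: 17, 0.06: 17, 0.07: 17, 0.08: 16, 0.09: 72, 0.1: 112, 0.11: 0, 0.12: 3, 0.13: 84, 0.14: 37, 0.15: 4, 0.16: 16, 0.17: 423, 0.18: 74, 0.19: 0, 0.2: 0, 0.21: 0, 0.22: 0, 0.23: 39, 0.24: 13, 0.25: 3, 0.26: 33, 0.27: 53, 0.28: 1417, 0.29: 21, 0.3: 0}
bar 1431 0.28717333946468804 (array([0.52093262, 0.01255784]), array([ 26.32589149, 149.69656372]), array([-0.45710738,  0.88941151]), np.float64(2.0455365160080063))
base 2592 0.01761951885119306 (array([0.51297577, 0.02454588]), array([119.99659729, 214.83630371]), array([-0.53024812,  0.84784252]), np.float64(2.1296895102668247))
collar 80 [ 0.48727792 -0.02595313  0.17152199] [0.55721295 0.03638789 0.24200794] [0.49934617 0.00677264 0.17835415] [0.17384438 0.23861531]
clipish 204 [0.48565883 0.05236618 0.12213591]
```

Fits from the two cameras agree:

| Quantity | Value |
|---|---|
| Tube axis | (0.523, 0.008) |
| Clip direction | 2.129 rad |
| Bar direction | 2.045 rad |
| Bar top | 0.287, so mid_tube is about 0.011 |

Next I lift and travel to above the bar.

Emit:
move_arm --delta_pos '[[0,0,-0.8],[0,0,-0.8],[0,0,-0.8],[1,-1,-0.8],[1,-1,-0.8],[1,-1,-0.8],[1,-1,-0.8],[1,-1,-0.8]]' --angular '[[0,0,0],[0,0,0],[0,0,0],[0,0,0],[0,0,0],[0,0,0],[0,0,0],[0,0,0]]' --gripper 70

```text
time_s: 1.8
eef_pos: [0.3043, -0.3563, 0.3609]
tool_rot: [3.113, 0.413, 0.001]
force: [0.3, -0.2, -0.4]
width: 0.0702
```

Emit:
move_arm --delta_pos '[[1,-1,0],[1,-1,0],[1,-1,0],[1,-1,0],[1,-1,0]]' --angular '[[0,0,0],[0,0,0],[0,0,0],[0,0,0],[0,0,0]]'

```text
time_s: 2.42
eef_pos: [0.4455, -0.1111, 0.3607]
tool_rot: [-3.114, -0.414, -0.002]
force: [-0.1, -0.8, -0.4]
width: 0.0696
```

Emit:
move_arm --delta_pos '[[0.535,-0.49,0],[0.535,-0.49,0],[0.535,-0.49,0],[0.535,-0.49,0],[0.535,-0.49,0],[0.535,-0.49,0],[0.535,-0.49,0],[0.535,-0.49,0],[0.535,-0.49,0]]' --angular '[[0,0,-1],[0,0,-1],[0,0,-1],[0,0,-1],[0,0,-1],[0,0,-1],[0,0,-1],[0,0,-1],[0,0,-1]]'

```text
time_s: 3.55
eef_pos: [0.5226, 0.0086, 0.3605]
tool_rot: [1.908, 2.496, 0.0]
force: [-0.3, -0.8, -0.2]
width: 0.0701
```

```bash
cat >> h.py <<'E'
AX=np.array([0.523,0.008]); CLIP=2.129
def plan(p,yaw):
    s=robot.sense(); r=R.from_rotvec(s["tool_rot"]); M=r.as_matrix()
    T=np.array([[np.cos(yaw),np.sin(yaw),0],[np.sin(yaw),-np.cos(yaw),0],[0,0,-1]])
    print("t",round(s["time_s"],2),"pos",s["eef_pos"].round(4),"yaw",np.arctan2(M[1,0],M[0,0]).round(4),"F",s["force"].round(1),"M",s["moment"].round(2),"w",round(s["width"],4),"q6",s["joints"][5].round(2))
    print("dpos",(M.T@(np.array(p)-s["eef_pos"])/0.2).round(4),"ang",(R.from_matrix(M.T@T).as_rotvec()/(np.pi/2)).round(4))
E
python3 - <<'E'
from h import *
plan((*AX,0.2555),2.0445)
E
```

```text
t 3.55 pos [0.5226 0.0086 0.3605] yaw 1.8362 F [-0.3 -0.8 -0.2] M [-0.06 -0.12 -0.  ] w 0.0701 q6 -0.4
dpos [-0.0033  0.0013  0.5248] ang [ 1.000e-04  1.000e-04 -1.326e-01]
```

Emit:
move_arm --delta_pos '[[0,0,0.1],[0,0,0.3],[0,0,0.45],[0,0,0.525],[0,0,0.525]]' --angular '[[0,0,-0.133],[0,0,-0.133],[0,0,-0.133],[0,0,-0.133],[0,0,-0.133]]'

```text
time_s: 4.18
eef_pos: [0.5221, 0.0086, 0.2547]
tool_rot: [-1.641, -2.677, 0.001]
force: [0.7, 0.4, 0.2]
width: 0.0701
```

```bash
python3 - <<'E'
from h import *
plan((*AX,0.2555),2.0445)
cloud("side","side1.png");cloud("top","top1.png")
a=cv2.imread("pics/side1.png")[130:330,200:420];b=cv2.imread("pics/top1.png")[150:350,200:420]
cv2.imwrite("pics/c1.png",cv2.resize(np.hstack([a,b]),None,fx=1.8,fy=1.8))
E
```

```text
t 4.17 pos [0.5221 0.0086 0.2547] yaw 2.0415 F [0.7 0.4 0.2] M [-0.02 -0.19  0.  ] w 0.0701 q6 -0.61
dpos [-0.0047  0.0025 -0.0041] ang [-0.0009 -0.0006 -0.0019]
```

View pics/c1.png

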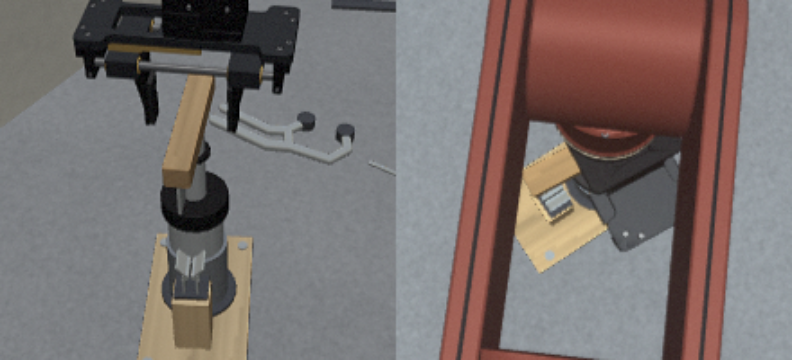

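The fingers straddle the bar: in the crop they are at (150,100) and (235,105), with the bar between them at (195,120). I close the gripper.

Emit:
move_arm --delta_pos '[[-0.004,0.002,0],[-0.004,0.002,0],[-0.004,0.002,0],[-0.004,0.002,0],[-0.004,0.002,0],[-0.004,0.002,0]]' --angular '[[0,0,0],[0,0,0],[0,0,0],[0,0,0],[0,0,0],[0,0,0]]' --gripper 0

```text
time_s: 5.03
eef_pos: [0.524, 0.0084, 0.2554]
tool_rot: [1.641, 2.678, 0.002]
force: [3.9, 1.7, -1.2]
width: 0.0256
```

Emit:
move_arm --delta_pos '[[0,0,0.01],[0,0,0.02],[0,0,0.02]]' --angular '[[0,0,0],[0,0,0],[0,0,0]]'

```text
time_s: 5.4
eef_pos: [0.524, 0.0083, 0.2518]
tool_rot: [1.641, 2.677, 0.002]
force: [4.4, 3.9, 2.1]
width: 0.0259
```

```bash
python3 - <<'E'
from h import *
plan((*AX,0.2505),2.0445)
E
```

```text
t 5.4 pos [0.524  0.0083 0.2518] yaw 2.0417 F [4.4 3.9 2.1] M [ 0.53 -0.8   0.03] w 0.0259 q6 -0.61
dpos [ 0.0009 -0.005   0.0066] ang [ 0.0012  0.0003 -0.0018]
```

Emit:
move_arm --delta_pos '[[0,0.007,0.012],[0,0.007,0.012]]' --angular '[[0,0,0],[0,0,0]]'

```text
time_s: 5.65
eef_pos: [0.5241, 0.0084, 0.2494]
tool_rot: [-1.642, -2.678, 0.002]
force: [0.1, 1.6, 5.2]
width: 0.0256
```

Emit:
move_arm --delta_pos '[[0,0,0],[0,0,0],[0,0,0],[0,0,0],[0,0,0],[0,0,0]]' --angular '[[0,0,-0.06],[0,0,-0.12],[0,0,-0.18],[0,0,-0.24],[0,0,-0.3],[0,0,-0.3]]'

```text
time_s: 6.4
eef_pos: [0.5239, 0.0083, 0.2486]
tool_rot: [-0.972, -2.986, 0.002]
force: [-0.3, 0.0, 2.1]
width: 0.0256
```

```bash
python3 - <<'E'
from h import *
plan((*AX,0.2505),2.0445)
E
```

```text
t 6.4 pos [0.5239 0.0083 0.2486] yaw 2.512 F [-0.3  0.   2.1] M [ 0.05 -0.08  0.24] w 0.0256 q6 -1.08
dpos [ 0.0027 -0.0037 -0.0093] ang [-0.0011 -0.0004  0.2976]
```

Emit:
move_arm --delta_pos '[[0,0,0.01],[0,0,0.015],[0,0,0.015]]' --angular '[[0,0,0],[0,0,0],[0,0,0]]'

```text
time_s: 6.78
eef_pos: [0.524, 0.0083, 0.246]
tool_rot: [-0.973, -2.986, 0.002]
force: [-3.3, -2.2, 5.0]
width: 0.0255
```

Emit:
move_arm --delta_pos '[[0,0,0],[0,0,0],[0,0,0]]' --angular '[[0,0,-0.05],[0,0,-0.1],[0,0,-0.1]]'

```text
time_s: 7.15
eef_pos: [0.5241, 0.0084, 0.2455]
tool_rot: [-0.737, -3.053, 0.001]
force: [-1.9, -0.0, 2.3]
width: 0.026
```

```bash
cat > st.py <<'E'
from h import *
plan((*AX,0.2505),2.0445)
print("rel",np.arctan2(*R.from_rotvec(robot.sense()["tool_rot"]).as_matrix()[[1,0],0])-CLIP)
for c in ("side","top"):
    im,P=cloud(c); Q=P.reshape(-1,3);C=im.reshape(-1,3).astype(int)
    ok=np.isfinite(Q).all(1)&(np.hypot(Q[:,0]-AX[0],Q[:,1]-AX[1])<.09)
    Q,C=Q[ok],C[ok]; w=(C[:,0]-C[:,2]>30)&(Q[:,2]>.14)
    h,e=np.histogram(Q[w,2],bins=np.arange(.14,.31,.002)); i=h.argmax()
    s=w&(abs(Q[:,2]-e[i]-.001)<.003); print(c,"bartop",np.median(Q[s,2]).round(4),s.sum())
    k=(C.max(1)<60)&(np.hypot(Q[:,0]-AX[0],Q[:,1]-AX[1])<.04)&(Q[:,2]<.2)&(Q[:,2]>.09)
    h,e=np.histogram(Q[k,2],bins=np.arange(.09,.2,.002)); i=h.argmax(); s=k&(abs(Q[:,2]-e[i]-.001)<.003)
    print(c,"collar top",np.median(Q[s,2]).round(4),s.sum())
E
python3 st.py
```

```text
t 7.15 pos [0.5241 0.0084 0.2455] yaw 2.6681 F [-1.9 -0.   2.3] M [-0.13  0.15  0.07] w 0.026 q6 -1.23
dpos [ 0.0039 -0.0042 -0.0252] ang [-0.0008 -0.0004  0.397 ]
rel 0.5390736418944391
side bartop 0.2765 583
side collar top 0.1773 469
top bartop 0.2773 494
top collar top 0.1784 10
```

The bar dropped 10 mm while the collar stayed at 0.178, and the force is low, so the key has passed the ring. I push gently on from here.

Emit:
move_arm --delta_pos '[[0,0,0.015],[0,0,0.03],[0,0,0.045],[0,0,0.05]]' --angular '[[0,0,0],[0,0,0],[0,0,0],[0,0,0]]'

```text
time_s: 7.75
eef_pos: [0.5242, 0.0085, 0.2355]
tool_rot: [-0.734, -3.054, 0.001]
force: [-3.9, -1.9, 2.0]
width: 0.0256
```

Emit:
move_arm --delta_pos '[[0.003,-0.004,0.03],[0.003,-0.004,0.06],[0.003,-0.004,0.09],[0.003,-0.004,0.12],[0.003,-0.004,0.15],[0.003,-0.004,0.165]]' --angular '[[0,0,0],[0,0,0],[0,0,0],[0,0,0],[0,0,0],[0,0,0]]'

```text
time_s: 8.5
eef_pos: [0.524, 0.0084, 0.2026]
tool_rot: [0.734, 3.054, 0.001]
force: [1.2, 0.1, 2.9]
width: 0.0254
```

```bash
python3 st.py
```

```text
t 8.5 pos [0.524  0.0084 0.2026] yaw 2.6699 F [1.2 0.1 2.9] M [ 0.03 -0.34 -0.03] w 0.0254 q6 -1.23
dpos [ 0.0035 -0.0038 -0.2396] ang [5.000e-04 2.000e-04 3.981e-01]
rel 0.5408885159070582
side bartop 0.2336 570
side collar top 0.1773 329
top bartop 0.2343 407
top collar top 0.1778 10
```

Emit:
move_arm --delta_pos '[[0,0,0.006],[0,0,0.012],[0,0,0.012]]' --angular '[[0,0,0],[0,0,0],[0,0,0]]'

```text
time_s: 8.98
eef_pos: [0.5239, 0.0083, 0.2007]
tool_rot: [0.734, 3.054, 0.001]
force: [3.0, 1.3, 1.0]
width: 0.026
```

Emit:
move_arm --delta_pos '[[0,0,0.004],[0,0,0.008],[0,0,0.008]]' --angular '[[0,0,0],[0,0,0],[0,0,0]]'

```text
time_s: 9.35
eef_pos: [0.524, 0.0083, 0.2002]
tool_rot: [0.734, 3.053, 0.001]
force: [0.3, 1.0, 7.3]
width: 0.0259
```

```bash
python3 st.py
```

```text
t 9.35 pos [0.524  0.0083 0.2002] yaw 2.6699 F [0.3 1.  7.3] M [ 0.23 -0.08 -0.05] w 0.0259 q6 -1.23
dpos [ 0.0037 -0.0036 -0.2514] ang [0.0006 0.0006 0.3981]
rel 0.5408932242922102
side bartop 0.2313 568
side collar top 0.1773 325
top bartop 0.2322 425
top collar top 0.1789 8
```

The inner tube is home: the bar top sits 54 mm above the unmoved collar and the force is rising. I turn the bar back over the clip.

Emit:
move_arm --delta_pos '[[0,0,-0.003],[0,0,-0.003],[0,0,-0.003],[0,0,-0.003],[0,0,-0.003],[0,0,-0.003],[0,0,-0.003],[0,0,-0.003]]' --angular '[[0,0,0.06],[0,0,0.12],[0,0,0.18],[0,0,0.24],[0,0,0.3],[0,0,0.344],[0,0,0.344],[0,0,0.344]]'

```text
time_s: 10.45
eef_pos: [0.5241, 0.0084, 0.2003]
tool_rot: [1.52, 2.748, 0.001]
force: [1.5, 2.3, 5.8]
width: 0.0261
```

```bash
python3 st.py; python3 - <<'E'
from h import *
im,P=cloud("side","side2.png")
Q=P.reshape(-1,3);ok=np.isfinite(Q).all(1)&(np.hypot(Q[:,0]-AX[0],Q[:,1]-AX[1])<.13);Q=Q[ok]
t=Q[(Q[:,2]>.228)&(Q[:,2]<.236)]; 
w=im.reshape(-1,3).astype(int)[ok]; m=(Q[:,2]>.227)&(Q[:,2]<.237)&(w[:,0]-w[:,2]>25)
t=Q[m]; c,s,e,a=rect(t); print("bar",c,s,a,a-CLIP)
# clip metal: points expressed in stand frame
ey=np.array([np.cos(CLIP),np.sin(CLIP)]);ex=np.array([ey[1],-ey[0]])
d=Q[:,:2]-np.array([.5239,.0083]); X=d@ex;Y=d@ey
k=(Q[:,2]>.118)&(Q[:,2]<.15)&(Y>.045)&(Y<.08); print("clip jaws x",np.percentile(X[k],[2,25,50,75,98]).round(4),Y[k].mean(),k.sum())
k=(Q[:,2]>.165)&(Q[:,2]<.2)&(Y>.045)&(Y<.085)&(abs(X)<.02); print("tongue x",np.median(X[k]),Y[k].mean() if k.any() else 0,k.sum())
a=cv2.imread("pics/side2.png")[150:330,230:400]; cv2.imwrite("pics/c2.png",cv2.resize(a,None,fx=3.3,fy=3.3,interpolation=2))
E
```

```text
t 10.45 pos [0.5241 0.0084 0.2003] yaw 2.1312 F [1.5 2.3 5.8] M [ 0.28 -0.37 -0.03] w 0.0261 q6 -0.7
dpos [ 0.0012 -0.0052 -0.2512] ang [0.0007 0.0002 0.0552]
rel 0.00217193139051286
side bartop 0.2313 720
side collar top 0.1772 362
top bartop 0.2324 389
top collar top 0.1785 2
bar [0.51938092 0.0138716 ] [ 25.99077034 147.77789307] 2.136019777598916 0.007019777598916033
clip jaws x [-0.0146 -0.0082  0.0007  0.0065  0.0131] 0.06413003594472656 207
tongue x -0.0022651399397516808 0.07017430165316234 39
```

View pics/c2.png

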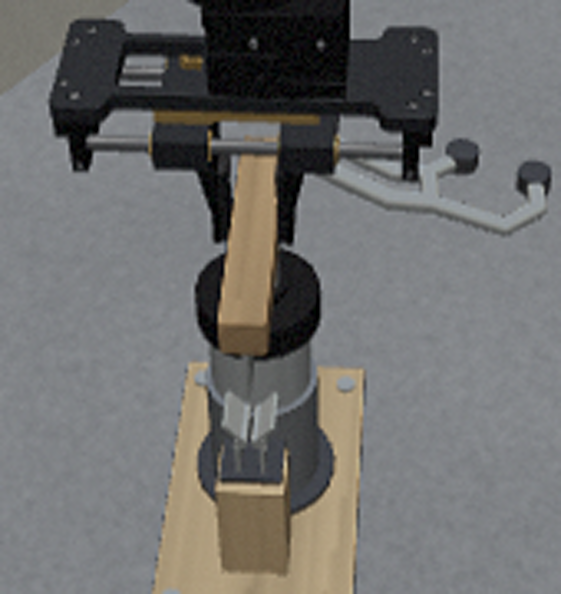

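The tongue (248,370) hangs right over the clip gap (250,425). I push the middle tube down.

Emit:
move_arm --delta_pos '[[0,0,0.02],[0,0,0.04],[0,0,0.06],[0,0,0.08],[0,0,0.1],[0,0,0.12],[0,0,0.12]]' --angular '[[0,0,0],[0,0,0],[0,0,0],[0,0,0],[0,0,0],[0,0,0],[0,0,0]]'

```text
time_s: 11.48
eef_pos: [0.5242, 0.0084, 0.1772]
tool_rot: [1.52, 2.748, 0.001]
force: [-0.5, 2.6, 10.6]
width: 0.0257
```

```bash
python3 st.py
```

```text
t 11.47 pos [0.5242 0.0084 0.1772] yaw 2.1313 F [-0.5  2.6 10.6] M [ 0.39  0.11 -0.01] w 0.0257 q6 -0.7
dpos [ 0.0013 -0.0055 -0.3665] ang [0.0009 0.0005 0.0552]
rel 0.002259672092649101
side bartop 0.2083 682
side collar top 0.1546 341
top bartop 0.209 379
top collar top 0.0979 1
```

Emit:
move_arm --delta_pos '[[0,0,0.02],[0,0,0.04],[0,0,0.06],[0,0,0.08],[0,0,0.1],[0,0,0.12],[0,0,0.132],[0,0,0.132]]' --angular '[[0,0,0],[0,0,0],[0,0,0],[0,0,0],[0,0,0],[0,0,0],[0,0,0],[0,0,0]]'

```text
time_s: 12.58
eef_pos: [0.5244, 0.0083, 0.1518]
tool_rot: [1.519, 2.748, 0.001]
force: [-3.5, 3.0, 16.0]
width: 0.026
```

```bash
python3 st.py
```

```text
t 12.57 pos [0.5244 0.0083 0.1518] yaw 2.1313 F [-3.5  3.  16. ] M [ 0.34  0.58 -0.1 ] w 0.026 q6 -0.7
dpos [ 0.0018 -0.0059 -0.4936] ang [0.0011 0.0007 0.0553]
rel 0.0023089842018628737
side bartop 0.1827 675
side collar top 0.1291 338
top bartop 0.1835 334
top collar top 0.1286 3
```

Nearly home. I push the last millimetre until the stop is felt.

Emit:
move_arm --delta_pos '[[0,0,0.006],[0,0,0.012],[0,0,0.012]]' --angular '[[0,0,0],[0,0,0],[0,0,0]]'

```text
time_s: 13.05
eef_pos: [0.5245, 0.0083, 0.1503]
tool_rot: [1.519, 2.747, 0.001]
force: [-7.1, 2.1, 21.1]
width: 0.0255
```

Emit:
move_arm --delta_pos '[[0,0,0.005],[0,0,0.01],[0,0,0.01]]' --angular '[[0,0,0],[0,0,0],[0,0,0]]'

```text
time_s: 13.42
eef_pos: [0.5247, 0.0083, 0.1502]
tool_rot: [1.519, 2.747, 0.002]
force: [-10.9, 3.0, 32.4]
width: 0.0255
```

```bash
python3 st.py
```

```text
t 13.43 pos [0.5247 0.0083 0.1502] yaw 2.1316 F [-10.9   3.   32.4] M [ 0.47  2.1  -0.01] w 0.0255 q6 -0.7
dpos [ 0.0023 -0.0068 -0.5017] ang [0.0015 0.0011 0.0554]
rel 0.00259764174227195
side bartop 0.1813 679
side collar top 0.1274 338
top bartop 0.1826 340
top collar top 0.116 1
```

The stop is hard: 32 N with no more travel. I relieve the force, open and lift.

Emit:
move_arm --delta_pos '[[0,0,-0.012],[0,0,-0.012],[0,0,-0.012],[0,0,-0.012],[0,0,-0.012],[0,0,-0.012]]' --angular '[[0,0,0],[0,0,0],[0,0,0],[0,0,0],[0,0,0],[0,0,0]]' --gripper 65

```text
time_s: 14.28
eef_pos: [0.5236, 0.0082, 0.1469]
tool_rot: [-1.523, -2.748, 0.0]
force: [-0.8, 0.6, -0.1]
width: 0.0645
```

Emit:
move_arm --delta_pos '[[0,0,-0.1],[0,0,-0.3],[0,0,-0.5],[0,0,-0.7],[0,0,-0.8],[0,0,-0.8]]' --angular '[[0,0,0],[0,0,0],[0,0,0],[0,0,0],[0,0,0],[0,0,0]]'

```text
time_s: 15.02
eef_pos: [0.5244, 0.0081, 0.3082]
tool_rot: [1.522, 2.746, 0.001]
force: [0.3, -0.3, -1.0]
width: 0.0649
```

```bash
python3 st.py; python3 - <<'E'
from h import *
im,P=cloud("side","side3.png")
a=cv2.imread("pics/side3.png")[170:350,230:400]; cv2.imwrite("pics/c3.png",cv2.resize(a,None,fx=3.3,fy=3.3,interpolation=2))
Q=P.reshape(-1,3);w=im.reshape(-1,3).astype(int);m=np.isfinite(Q).all(1)&(np.hypot(Q[:,0]-AX[0],Q[:,1]-AX[1])<.11)&(Q[:,2]>.177)&(Q[:,2]<.187)&(w[:,0]-w[:,2]>25)
c,s,e,a=rect(Q[m]);print(c,s,a-CLIP)
E
```

```text
t 15.03 pos [0.5244 0.0081 0.3082] yaw 2.1295 F [ 0.3 -0.3 -1. ] M [-0.03 -0.18 -0.03] w 0.0649 q6 -0.69
dpos [ 0.0037 -0.0067  0.2887] ang [0.0013 0.001  0.0541]
rel 0.0004962888190398473
side bartop 0.1815 777
side collar top 0.1274 340
top bartop 0.1825 426
top collar top 0.1275 8
[0.52007263 0.01242756] [ 26.15782547 152.34960938] -0.001806038122147413
```

View pics/c3.png

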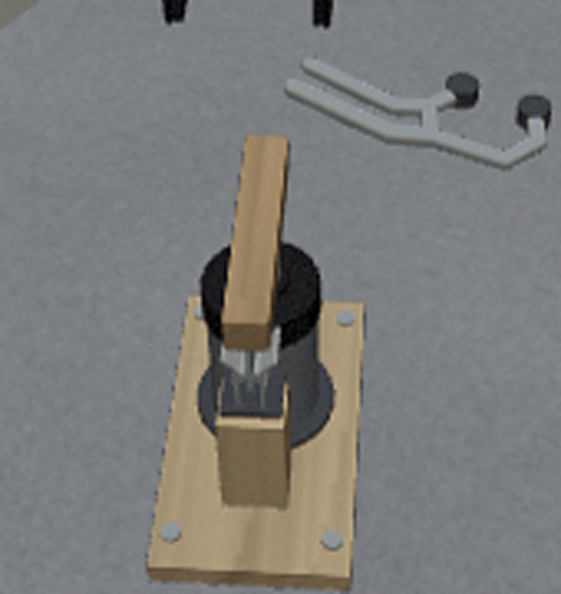

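The tongue sits between the jaws at (250,355), the collar is on the outer tube, and the fingers are clear of the bar. I hand in.

```bash
python3 -c "
from cell import robot
print(robot.job_done(), robot.sense()['time_s'])"
```

```text
the job is handed in; nothing more can be done
the job is handed in; nothing more can be done
```

The support is packed down with the tongue in the clip, and I handed the job in at about 15 s of the 64 s. No verdict was reported.

**What I did:**
- I gripped the crossbar and turned it under light pressure. The key dropped past the ring somewhere between 0.38 and 0.54 rad from the clip direction.
- I pushed the thin tube home at 0.54 rad while the middle tube stayed up, about 0.011 m in.
- I turned the bar back to the clip, pushed the middle tube down to a hard stop (32 N at the wrist), then let go and lifted clear.

**Last checks:**
- **Height:** the bar top measured 0.1815 m from the side camera and 0.1825 m from the top camera, against 0.183 m expected. The 1 mm difference is within calibration error.
- **Inner tube:** the bar top is 54 mm above the collar (54–55 mm by camera), which is what it should be with the inner tube home.
- **Tongue:** the bar lies within 0.002 rad of the clip direction, and the side picture shows the tongue between the jaws.
- **Robot:** the wrist force is about zero and the fingers are clear of the bar.
- **Tools and offcut:** I did not measure these again at the end; the arm worked only at the stand and passed well above the bench.

No check failed. The top camera's collar readings were too sparse to use at times, for example 0.098 m from a single point, so I used the side camera for the collar.

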